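# Take the finned control module off its carrier

## Task

Two control modules sit on the blue-painted sheet-metal carrier, each with its flat tongue caught under the carrier's folded lip. Slide the one with the cooling fins along the plate, away from the lip, until its tongue is free, then lift it off and set it down gently in the grey parts tray, flat, fins up and lengthwise along the tray. Leave the other module where it is, and let go.

Things in the scene. Friction and masses are not known exactly. Their poses are not given: they have to be found in the camera images.
- finned_module: Module to take: aluminium box 90 (x) x 48 (y) x 30 high, plus 9 mm high lengthwise fins on top. At -x a black connector 12 long, 32 wide, 21 high; at +x a flat tongue 40 wide, 6 thick, its end 81 mm from the origin; 20 to 30 mm of it starts under the lip. Smooth sides, 0.25 to 0.5 kg. Origin: centre of the box's underside, z up; axes parallel to the carrier's at the start.
- plain_module: Other module, to be left alone: aluminium box 80 (x) x 56 (y) x 28 high, no fins, a round black plug 34 across and 10 high on top; same tongue at +x, under the lip. Origin: centre of the box's underside. It sits left or right of the finned one, 124 mm apart sideways.
- carrier: Blue-painted sheet-metal carrier, fixed: plate 200 (x) x 260 (y) x 6 thick. Along its +x edge, over the full width, a lip 5 thick overhangs the plate from x = +60 to +100 mm, with 10 mm free height under it (top 21 mm above the bench), closed at the back. The modules slide out towards -x. Origin: centre of the plate's underside, on the bench; z up.
- tray: Grey open parts tray, fixed: 230 long (x) x 190 wide (y) x 30 high outside, walls and floor 5 thick. Origin: centre of its underside, on the bench; x along its length, z up.
Things that resemble listed ones, but are neither listed nor needed, are in the scene too. What is shaped like the finned_module but purple is not meant.

How it is judged:
By the outcome, as a careful person would: the job done as asked, in the order asked, and still so for the second after the job is handed in, with the robot touching nothing.
It also fails if it takes over 40 s, if anything falls off the work surface, if the arm or the gripper's body presses on something with over 40 N, if the wrist force passes 120 N, or if a joint passes its speed limit or range.

## Robot

A 6-joint arm with a two-finger parallel gripper is mounted at the origin on the work surface. World frame = base frame: x ahead of the robot, y to its left, z up, the work surface at z = 0. Lengths are in m, angles in degrees, forces in N, time in s.
With the tool pointing down it reaches from about 0.4 to 0.825 m from the base axis. Payload 7 kg.
Tool frame: the origin (TCP) lies midway between the tips of the shut fingers; the grasp point (between the pads) lies 19 mm behind it; z points along the fingers, y is the line along which they close (so a half turn about z gives the same grasp; the last joint's range is limited). The gripper opens to 88 mm and grips with 3 to 60 N. Pads are 19 mm wide; open, the fingers measure 130 mm over their backs; the gripper's body (78 mm by 193 mm) begins 47 mm behind the grasp point.
Start: joints at [-53.623, 20.546, 0.682, 0, -70.136, -16.507], TCP at [0.229, -0.635, 0.227] pointing down, gripper open.
Joint ranges: [-176.03, 176.03], [-82.01, 121.73], [-58.28, 71.71], [-173.87, 95.51], [-174.79, -0.11], [-173.66, 173.66]. Speed limits (degrees/s): [136.94, 136.94, 172.46, 180, 180, 180].

## Interface

Orientations are given as [roll, pitch, yaw] about the fixed x, y, z axes, in that order (R = Rz(yaw) Ry(pitch) Rx(roll)).
In Python, from plant import ctrl, viewer, close_job gives the robot as it stands. The module is installed in compiled form; this text tells all that it offers.
- The arm moves only by the tool step_arm, never from a script. Its argument "moves" is a list that holds one entry, the list of rows, each a list of 5 numbers: the shift along the world's x, y, z in cm, then the turn about the world's z in rad, then the finger opening in cm, from 0 to 8.76. In form: [[[tx, ty, tz, twist, grip], ...]]. A call has 1 to 10 rows; each row shifts and turns the commanded pose from where the row before left it; what a row does not reach is not made up. A row lasts 1/10 s, in which the tool goes at most 50 mm and 8.59 degrees, less where a joint would pass 70% of its speed; a pose out of reach is approached as far as the arm can. A call with a gripper value outside its range is refused whole. The fingers move at their own pace and stop on an object; the grip force is fixed at half the most. Time passes only in rows, so rows that do not move let the fingers close. It gives the time, the measured TCP pose, the force, the opening and the grip force at its end, in the units of the state.
- ctrl.get_obs(): the state, without advancing time (a new reading comes with each control period).
- viewer.snapshot(name): name is "side" or "top"; returns (picture, depth): 420x560x3 uint8, blue, green, red; 420x560 float32, m along the optical axis (not along the pixel's ray), 0 where there is no reading.
- viewer.camera_info(name): a dict with "camera_matrix" (3x3 intrinsics, pixels), "eye" and "orientation" of the camera in the world. Camera axes: x right, y down, z forward; pixel columns grow to the right and rows downward; lengths in m; the calibration is good to about 2 mm. A picture is of the moment at which its call begins. camera_info takes no time and is no camera call.
- close_job(): hands the job in; it is judged then, once.
The state is a dict: "clock": time; "joint_pos": joint angles; "qvel": joint speeds; "tau": joint torques, N m; "tool_pos": TCP position; "orientation": TCP orientation; "force": force on the tool from outside, world axes, zero at the start; "moment": the same for the moment, N m; "opening": finger opening in m; "gripper_force": force on a finger pad.
Only numpy, scipy, OpenCV 4.12 (cv2) and the standard library are available. Lean on these libraries where they do the work, as an engineer would, in place of code of your own. Each camera call takes 0.05 s, during which the arm holds its last target. There are 200 camera calls.

## Working session

There is one attempt and no reset: what is moved stays moved. The work goes in short steps, Python scripts to look and compute and a tool call to move; the robot and the scene stay as the last step left them, time stands still between calls to the robot, and variables do not carry over. Pictures are saved under pics/ and viewed, at most 10 in all, crops included, and the job is handed in when it is done.

Besides the shell and the picture viewer there is one more tool, called after ">>>" as name([rows], argument=value, ...), one row to a line, values as JSON. step_arm: Moves the arm, as the interface text tells. Its arguments: {"type":"object","properties":{"moves":{"type":"array","items":{"type":"array","items":{"type":"array","items":{"type":"number"}}}}},"required":["moves"]}

```bash
mkdir -p pics
cat > h.py <<'E'
import numpy as np, cv2
from scipy.spatial.transform import Rotation as R
from plant import ctrl, viewer, close_job
def cam(n):
    i=viewer.camera_info(n); return i
def snap(n,save=None):
    p,d=viewer.snapshot(n)
    if save: cv2.imwrite('pics/'+save,p)
    return p,d
E
python3 - <<'E'
from h import *
for n in('side','top'):
    i=cam(n);print(n,i)
    p,d=snap(n,n+'1.png'); np.savez(n+'1.npz',p=p,d=d)
print(ctrl.get_obs())
E
```

```text
side {'camera_matrix': array([[506.34330583,   0.        , 280.96364944],
       [  0.        , 506.34330583, 212.22880693],
       [  0.        ,   0.        ,   1.        ]]), 'eye': array([0.27580417, 0.79199371, 0.7887875 ]), 'orientation': array([-130.34378168,   -1.24781129, -163.94314477])}
top {'camera_matrix': array([[405.95935255,   0.        , 275.86076943],
       [  0.        , 405.95935255, 215.19092387],
       [  0.        ,   0.        ,   1.        ]]), 'eye': array([ 0.29583233, -0.05393335,  0.92087165]), 'orientation': array([-1.66250763e+02, -9.60636667e-03, -9.43810649e+01])}
{'clock': 0.1, 'joint_pos': array([-5.36232847e+01,  2.05869733e+01,  6.38049954e-01, -1.92531110e-02,
       -7.01357475e+01, -1.65086036e+01]), 'qvel': array([ 0.04347832, -0.14644832,  0.16117947,  0.08425446,  0.03321124,
        0.01150532]), 'tau': array([-4.54158826e-04, -5.84162521e+01,  2.93749273e+01,  7.01536685e+00,
        1.01467530e-02, -9.03086902e-05]), 'tool_pos': array([ 0.22924862, -0.63439862,  0.22570826]), 'orientation': array([ 1.79913676e+02, -6.70845392e-03, -1.60138439e+02]), 'force': array([-0.94087514, -0.47339785, -0.2157282 ]), 'moment': array([0.01727921, 0.0438979 , 0.07103171]), 'gripper_force': 0.0, 'opening': 0.08731579203366319}
```

View pics/top1.png

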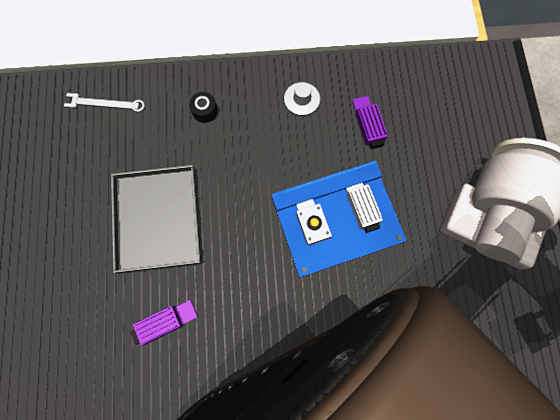

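View pics/side1.png

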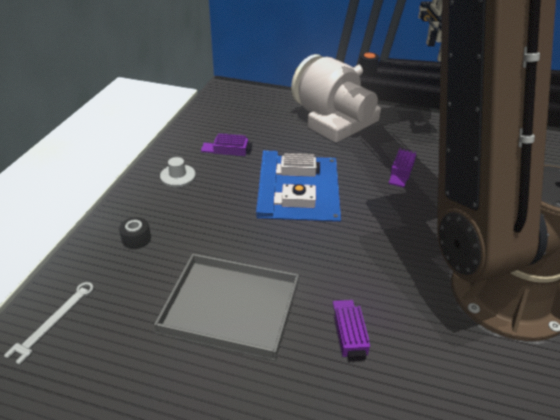

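Top view: the carrier is at about (340,218), with its lip on the upper side, towards +x. The tray is at (157,219).

Candidates for the finned module:
- Silver finned box at (365,205).
- Silver box with a round plug at (314,222), which is the plain module.
- Purple finned boxes at (370,120) and (165,322) in top, plus one more at (402,167) in side.

Only (365,205) is both aluminium and finned. I'll confirm it in a crop and measure.

```bash
cat >> h.py <<'E'
def cloud(n,d):
    i=cam(n);K=i['camera_matrix'];v,u=np.mgrid[:420,:560]
    r=np.stack([(u-K[0,2])/K[0,0],(v-K[1,2])/K[1,1],np.ones(u.shape)],-1)*d[...,None]
    return r@R.from_euler('xyz',i['orientation'],degrees=True).as_matrix().T+i['eye']
def rect(P):
    (c,s,a)=cv2.minAreaRect((P[:,:2]*1000).astype(np.float32)); return np.round(c,1),np.round(s,1),round(a,2)
E
python3 - <<'E'
from h import *
for n in('top','side'):
    f=np.load(n+'1.npz');p,d=f['p'],f['d'];X=cloud(n,d)
    hsv=cv2.cvtColor(p,cv2.COLOR_BGR2HSV);ok=d>0
    blue=(hsv[...,0]>100)&(hsv[...,0]<125)&(hsv[...,1]>150)&ok&(X[...,2]<.05)&(X[...,2]>-.01)&(X[...,0]<.9)
    c=np.zeros(blue.shape,np.uint8);_,l,s,_=cv2.connectedComponentsWithStats(blue.astype(np.uint8))
    k=1+np.argmax(s[1:,4]);m=l==k
    z=X[m][:,2];print(n,'blue rect',rect(X[m]),'z',np.percentile(z,[5,30,50,70,95]).round(4))
    lip=m&(X[...,2]>.015);print(' lip',lip.sum(),rect(X[lip]) if lip.any() else'')
    hull=cv2.fillPoly(np.zeros(blue.shape,np.uint8),[cv2.convexHull(np.argwhere(m)[:,::-1].astype(np.int32))],1)>0
    obj=(hull&(hsv[...,1]<80)&ok&(X[...,2]>.02))
    _,l,s,_=cv2.connectedComponentsWithStats(obj.astype(np.uint8))
    for k in range(1,len(s)):
        if s[k,4]>60:
            Q=X[l==k];Q2=Q[Q[:,2]>.028];print(' mod',s[k],'z',np.percentile(Q[:,2],[5,50,95]).round(4),rect(Q2),Q2.mean(0).round(4))
    # tray: region around by height
    tx={'top':(157,219),'side':(232,302)}[n]
    ctr=X[tx[1],tx[0]];print(' tray floor pt',ctr.round(4))
    w=(np.linalg.norm(X[...,:2]-ctr[:2],axis=-1)<.19)&(X[...,2]>.02)&(X[...,2]<.036)&(hsv[...,1]<90)&ok
    _,l,s,_=cv2.connectedComponentsWithStats(w.astype(np.uint8));
    for k in range(1,len(s)):
        if s[k,4]>60: print(' rim',s[k],rect(X[l==k]))
p=cv2.imread('pics/top1.png')[155:285,265:415];q=cv2.imread('pics/side1.png')[140:225,245:350]
a=cv2.resize(p,(460,400),interpolation=3);b=cv2.resize(q,(340,400*85*340//105//340//1 if 0 else 275),interpolation=3)
o=np.zeros((400,800,3),np.uint8);o[:,:460]=a;o[:275,460:]=b;cv2.imwrite('pics/crop.png',o)
E
```

```text
top blue rect (array([ 506.3, -217. ]), array([207.6, 269.6]), 14.35) z [0.0034 0.0056 0.0068 0.0085 0.0223]
 lip 1870 (array([ 524.2, -207.4]), array([154.9, 260.3]), 14.08)
 mod [348 185  34  47 965] z [0.026  0.0373 0.0462] (array([ 514.3, -272.6]), array([99.2, 47.9]), 14.14) [ 0.5167 -0.2714  0.039 ]
 mod [297 204  34  41 813] z [0.031  0.0343 0.0444] (array([ 487.2, -152.6]), array([79.8, 56.3]), 13.98) [ 0.4857 -0.1522  0.0353]
 tray floor pt [0.5311 0.2039 0.0056]
 rim [ 111  165   89  108 1125] (array([530.6, 205.4]), array([231. , 191.7]), 2.4)
side blue rect (array([ 501.2, -217.3]), array([200.2, 272.4]), 14.19) z [0.0038 0.0059 0.0071 0.0111 0.0227]
 lip 935 (array([ 578.5, -194.3]), array([ 38.4, 264.7]), 13.91)
 mod [281 154  38  20 626] z [0.0226 0.0402 0.0464] (array([ 515.3, -273.7]), array([97.9, 54. ]), 13.61) [ 0.5177 -0.267   0.0401]
 mod [282 184  33  21 564] z [0.0225 0.0339 0.0439] (array([ 487.6, -153. ]), array([78.6, 62.2]), 14.91) [ 0.4861 -0.1467  0.0351]
 tray floor pt [0.5313 0.1921 0.0046]
 rim [ 154  254  144  101 1729] (array([531.6, 203.6]), array([231. , 193.6]), 2.28)
```

View pics/crop.png

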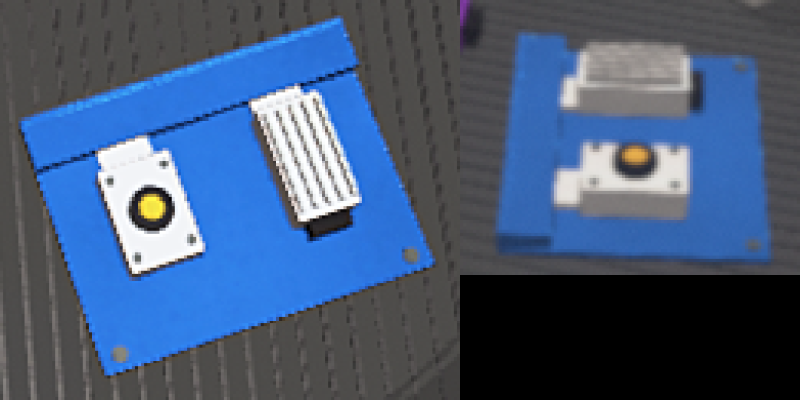

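The crop confirms it: the right-hand silver box has lengthwise fins and a black connector at the near end. The left one has the round plug and stays. I'll refine the fins' pose and check the height of the white pump, then move.

Run:
```python
from h import *
for n in('top','side'):
    f=np.load(n+'1.npz');p,d=f['p'],f['d'];X=cloud(n,d)
    m=(d>0)&(X[...,2]>.041)&(X[...,2]<.06)&(np.hypot(X[...,0]-.515,X[...,1]+.273)<.09)
    print(n,m.sum(),rect(X[m]))
    P=X[(d>0)&(X[...,2]>.03)&(X[...,0]>.2)&(X[...,0]<.75)&(X[...,1]<-.34)&(X[...,1]>-.85)&(X[...,2]<.4)]
    print(' pump',P.min(0).round(3),P.max(0).round(3),np.percentile(P,[2,98],axis=0).round(3))
```

```text
top 315 (array([ 519.2, -272.7]), array([77.7, 44.9]), 15.01)
 pump [ 0.352 -0.655  0.03 ] [ 0.713 -0.34   0.179] [[ 0.37  -0.631  0.042]
 [ 0.606 -0.462  0.175]]
side 286 (array([ 519.9, -274.1]), array([77.6, 50.3]), 15.72)
 pump [ 0.216 -0.716  0.03 ] [ 0.739 -0.34   0.372] [[ 0.236 -0.685  0.032]
 [ 0.609 -0.375  0.338]]
```

>>> step_arm([
  [[0,0,4,0,8.7],[0,0,3.5,0,8.7],[2.5,3.1,0,-0.0125,8.7],[2.5,3.1,0,-0.0125,8.7],[2.5,3.1,0,-0.0125,8.7],[2.5,3.1,0,-0.0125,8.7],[2.5,3.1,0,-0.0125,8.7],[2.5,3.1,0,-0.0125,8.7],[2.5,3.1,0,-0.0125,8.7],[2.5,3.1,0,-0.0125,8.7]],
])

```text
clock: 1.1
tool_pos: [0.43, -0.3852, 0.3013]
orientation: [180.0, -0.0, -165.9]
force: [1.5, -0.6, -0.0]
opening: 0.0874
gripper_force: 0.0
```

>>> step_arm([
  [[2.5,3.1,-2,0,8.7],[2.5,3.1,-3,0,8.7],[2,2.6,-4,0,8.7],[1.5,1.9,-4,0,8.7],[0,0,-3,0,8.7],[0,0,0,0,8.7]],
])

```text
clock: 1.7
tool_pos: [0.5111, -0.279, 0.1382]
orientation: [179.7, -0.4, -165.8]
force: [-0.3, -0.3, 0.3]
opening: 0.087
gripper_force: 0.0
```

>>> step_arm([
  [[0.5,0.6,-3,0,8.7],[0,0,-3,0,8.7],[0,0,-2,0,8.7],[0,0,0,0,8.7],[0,0,0,0,8.7]],
])

```text
clock: 2.2
tool_pos: [0.5194, -0.2754, 0.0645]
orientation: [-179.9, 0.0, -165.9]
force: [0.9, -0.3, 0.2]
opening: 0.0869
gripper_force: 0.0
```

Run:
```python
from h import *
o=ctrl.get_obs();print(o['tool_pos'],o['orientation'],o['force'])
p,_=snap('top');q,_=snap('side')
o=np.hstack([cv2.resize(p[150:290,260:420],(400,350),interpolation=2),cv2.resize(q[90:230,220:380],(400,350),interpolation=2)]);cv2.imwrite('pics/c2.png',o)
```

```text
[ 0.51944578 -0.27542295  0.06446555] [-1.79944172e+02  4.79689915e-02 -1.65866366e+02] [ 0.93946739 -0.25012006  0.21638377]
```

View pics/c2.png

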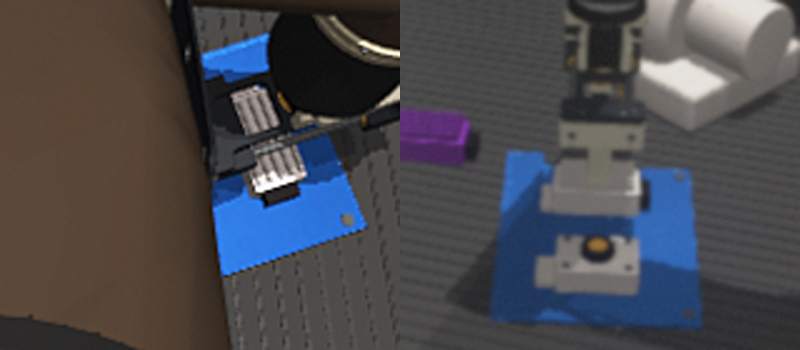

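The fingers straddle the finned module, at left (265,140) in the crop, and sit centred over it. Going down and gripping.

>>> step_arm([
  [[0,0.2,-2,0,8.7],[0,0,-2,0,8.7],[0,0,-1.1,0,8.7],[0,0,0,0,8.7],[0,0,0,0,6]],
])

```text
clock: 2.8
tool_pos: [0.5194, -0.273, 0.0129]
orientation: [-180.0, 0.0, -165.8]
force: [0.5, 0.4, -0.0]
opening: 0.0826
gripper_force: 0.0
```

>>> step_arm([
  [[0,0,0,0,5.2],[0,0,0,0,4.5],[0,0,0,0,4],[0,0,0,0,4],[0,0,0,0,4],[0,0,0,0,4]],
])

```text
clock: 3.4
tool_pos: [0.5191, -0.2729, 0.0123]
orientation: [-180.0, 0.0, -165.8]
force: [-0.3, -1.0, 2.8]
opening: 0.0477
gripper_force: 30.0
```

Gripped: the opening reads 48 mm, which matches the box. Sliding away from the lip.

>>> step_arm([
  [[-0.3,-0.075,0,0,4],[-0.58,-0.146,0,0,4],[-0.58,-0.146,0,0,4],[-0.58,-0.146,0,0,4],[-0.58,-0.146,0,0,4],[-0.58,-0.146,0,0,4],[-0.58,-0.146,0,0,4],[-0.58,-0.146,0,0,4],[0,0,0,0,4],[0,0,0,0,4]],
])

```text
clock: 4.4
tool_pos: [0.4744, -0.284, 0.0122]
orientation: [-180.0, -0.0, -165.9]
force: [1.0, -0.2, 6.9]
opening: 0.0477
gripper_force: 30.0
```

Run:
```python
from h import *
o=ctrl.get_obs();print(o['tool_pos'],o['orientation'],o['force'],o['opening'])
p,_=snap('top');q,_=snap('side')
o=np.hstack([cv2.resize(p[150:290,260:420],(400,350),interpolation=2),cv2.resize(q[120:225,235:355],(400,350),interpolation=2)]);cv2.imwrite('pics/c3.png',o)
```

```text
[ 0.4743503  -0.28402486  0.01224058] [-1.79993867e+02 -3.31475860e-02 -1.65864143e+02] [ 1.02782759 -0.23679109  6.93483311] 0.04770605593396617
```

View pics/c3.png

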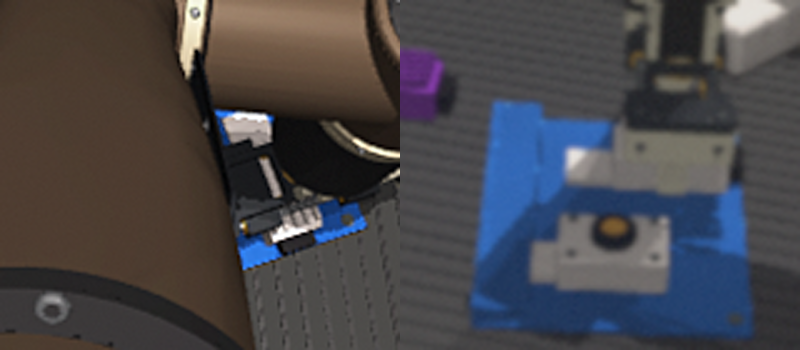

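The tongue is clear of the lip: in side there is a gap between its end at (567,165) and the lip edge at (540,165). Lifting and carrying to the tray.

>>> step_arm([
  [[0,0,0.5,0,4],[0,0,1,0,4],[0,0,2,0,4],[0,0,2.5,0,4],[0,0,2.5,0,4],[0,0,2,0,4],[0,0.5,1,0,4],[0,1.5,0,0,4],[0.3,2.5,0,-0.01,4],[0.3,3,0,-0.02,4]],
])

```text
clock: 5.5
tool_pos: [0.4794, -0.2074, 0.1254]
orientation: [179.9, -0.2, -167.7]
force: [1.2, -0.3, -4.5]
opening: 0.0477
gripper_force: 30.0
```

>>> step_arm([
  [[0.4,3.5,0,-0.02,4],[0.4,3.5,0,-0.02,4],[0.4,3.5,0,-0.02,4],[0.4,3.5,0,-0.02,4],[0.4,3.5,0,-0.02,4],[0.4,3.5,0,-0.02,4],[0.4,3.5,0,-0.02,4],[0.4,3.5,0,-0.02,4],[0.4,3.5,0,-0.016,4],[0.3,3,0,0,4]],
])

```text
clock: 6.5
tool_pos: [0.5183, 0.1381, 0.1254]
orientation: [-179.9, -0.2, -177.7]
force: [0.6, -0.7, -3.6]
opening: 0.0478
gripper_force: 30.0
```

>>> step_arm([
  [[0.2,3,0,0,4],[0,2,0,0,4],[0,1,0,0,4],[0,0,0,0,4],[0,0,0,0,4]],
])

```text
clock: 7.0
tool_pos: [0.521, 0.1958, 0.126]
orientation: [-179.9, -0.1, -177.6]
force: [-0.3, -0.6, -4.2]
opening: 0.0477
gripper_force: 30.0
```

>>> step_arm([
  [[0,0.8,-2,0,4],[0,0,-2.5,0,4],[0,0,-2.5,0,4],[0,0,-1.5,0,4],[0,0,-0.8,0,4],[0,0,0,0,4],[0,0,0,0,4]],
])

```text
clock: 7.7
tool_pos: [0.5225, 0.2042, 0.0345]
orientation: [180.0, 0.0, -177.7]
force: [-0.1, -0.5, -3.9]
opening: 0.0478
gripper_force: 30.0
```

Run:
```python
from h import *
o=ctrl.get_obs();print(o['tool_pos'],o['orientation'],o['force'],o['opening'])
p,_=snap('top');q,_=snap('side')
o=np.hstack([cv2.resize(p[140:300,80:240],(400,400),interpolation=2),cv2.resize(q[200:360,140:300],(400,400),interpolation=2)]);cv2.imwrite('pics/c4.png',o)
```

```text
[0.52251116 0.20415865 0.03450167] [ 1.79989455e+02  3.21611750e-02 -1.77681429e+02] [-0.12291382 -0.49269822 -3.92554679] 0.047844129685852874
```

View pics/c4.png

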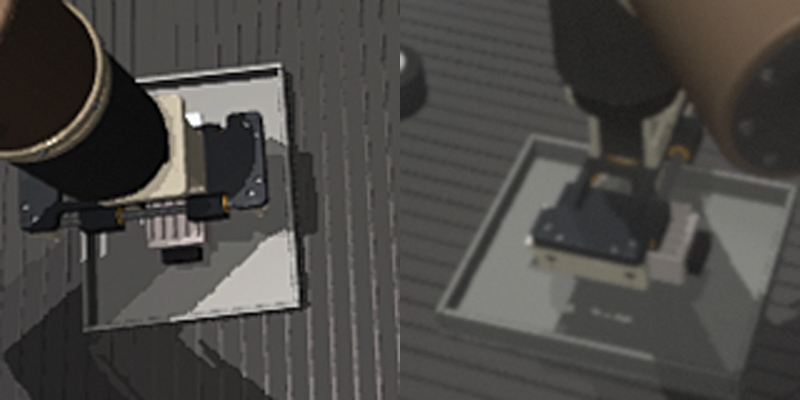

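The module is level and well inside the tray, with its connector end at top crop (182,252). Lowering slowly.

>>> step_arm([
  [[0,0,-0.8,0,4],[0,0,-0.6,0,4],[0,0,-0.4,0,4],[0,0,-0.2,0,4],[0,0,-0.1,0,4],[0,0,0,0,4],[0,0,0,0,4]],
])

```text
clock: 8.5
tool_pos: [0.5222, 0.2044, 0.013]
orientation: [180.0, 0.0, -177.7]
force: [0.2, 0.4, -4.9]
opening: 0.0481
gripper_force: 30.0
```

>>> step_arm([
  [[0,0,-0.1,0,4],[0,0,0,0,4],[0,0,0,0,4]],
])

```text
clock: 8.8
tool_pos: [0.5221, 0.2044, 0.012]
orientation: [180.0, 0.0, -177.7]
force: [0.9, 0.6, -4.1]
opening: 0.0472
gripper_force: 30.0
```

>>> step_arm([
  [[0,0,-0.1,0,4],[0,0,0,0,4],[0,0,0,0,4]],
])

```text
clock: 9.1
tool_pos: [0.5223, 0.2044, 0.0113]
orientation: [180.0, 0.0, -177.7]
force: [-1.8, 1.3, 2.2]
opening: 0.0475
gripper_force: 30.0
```

Contact: the vertical force went from -4 to +2 N, so the module rests on the tray floor. Releasing slowly, then rising.

>>> step_arm([
  [[0,0,0,0,5],[0,0,0,0,5.5],[0,0,0,0,6.5],[0,0,0,0,7.5],[0,0,0,0,8.5],[0,0,0,0,8.5],[0,0,0,0,8.5],[0,0,1,0,8.5],[0,0,2,0,8.5],[0,0,3,0,8.5]],
])

```text
clock: 10.1
tool_pos: [0.5213, 0.2037, 0.0709]
orientation: [-179.9, -0.1, -177.7]
force: [-0.6, 1.0, -0.1]
opening: 0.0852
gripper_force: 0.0
```

>>> step_arm([
  [[0,0,4,0,8.5],[0,0,4,0,8.5],[0,0,4,0,8.5],[0,-3,2,0,8.5],[0,-4,0,0,8.5],[0,-4,0,0,8.5],[0,-4,0,0,8.5],[0,-4,0,0,8.5],[0,-2,0,0,8.5],[0,0,0,0,8.5]],
])

```text
clock: 11.1
tool_pos: [0.5217, -0.008, 0.2118]
orientation: [180.0, 0.0, -177.8]
force: [-0.3, -0.5, -0.0]
opening: 0.085
gripper_force: 0.0
```

Run:
```python
from h import *
o=ctrl.get_obs();print(o['clock'],o['tool_pos'],o['force'])
p,d=snap('top');q,e=snap('side')
for n,dd in(('top',d),('side',e)):
    X=cloud(n,dd);m=(dd>0)&(X[...,2]>.036)&(X[...,2]<.055)&(abs(X[...,0]-.531)<.1)&(abs(X[...,1]-.205)<.08)
    print(n,m.sum(),rect(X[m]),np.percentile(X[m][:,2],[5,50,95]).round(4))
    m=(dd>0)&(X[...,2]>.03)&(X[...,2]<.05)&(np.hypot(X[...,0]-.487,X[...,1]+.153)<.05)
    print(' plain',m.sum(),rect(X[m]) if m.any() else '')
cv2.imwrite('pics/c5.png',np.hstack([cv2.resize(p,(400,300)),cv2.resize(q,(400,300))]))
```

```text
11.1 [ 0.5216862  -0.00796365  0.21179114] [-0.30674361 -0.50201465 -0.02155079]
top 525 (array([521.1, 205.8]), array([88.8, 45.6]), 2.96) [0.0363 0.0422 0.0461]
 plain 864 (array([ 487.3, -152.7]), array([79.7, 56.4]), 13.6)
side 816 (array([521.8, 206.6]), array([87.8, 46.3]), 2.37) [0.0366 0.0417 0.0454]
 plain 500 (array([ 488.3, -153.3]), array([80.4, 59.1]), 11.48)
```

View pics/c5.png

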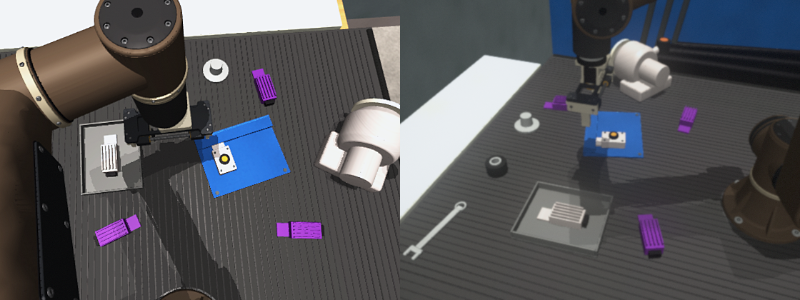

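The finned module lies flat in the tray, fins up and lengthwise, at top (110,155) and side (567,213). The plain module has not moved, at top (224,158), and the gripper is clear of everything.

```bash
python3 -c "
from plant import close_job
print(close_job())"
```

```text
the job is handed in; nothing more can be done
None
```

The finned module was slid free of the lip, lifted off and set down flat in the grey tray, fins up and lengthwise; the plain module was left in place, the gripper is clear, and I handed the job in at about 11 s.

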